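Charge a mill jar with cleaned grinding balls through a powder funnel

ROBOT

A 6-joint arm with a two-finger parallel gripper is mounted at the origin on a cart in front of the work surface, level with it; the furniture and walls round the work are solid. World frame = base frame: x ahead of the robot, y to its left, z up, the work surface at z = 0. Lengths are in m, angles in rad, forces in N, time in s.
With the tool pointing down it reaches from about 0.375 to 0.9 m from the base axis. Payload 3.1 kg.
Tool frame: the origin (TCP) lies on the front face of the gripper's body, between the roots of the fingers; the fingertips stand 70 mm ahead of it and the grasp point (between the pads) lies 51 mm ahead of it; z points along the fingers, y is the line along which they close (so a half turn about z gives the same grasp; the last joint's range is limited). The gripper opens to 87 mm and grips with 3 to 60 N. Pads are 19 mm wide; open, the fingers measure 117 mm over their backs; the gripper's body (75 mm by 190 mm) begins 51 mm behind the grasp point.
Start: joints at [1.075, 0.527, 1.433, -0, 1.181, -0.178], TCP at [0.195, 0.594, 0.292] pointing down, gripper open.
Joint ranges: [-3.08, 3.08], [-0.75, 2.2], [0.22, 2.44], [-1.43, 4.57], [0, 2.65], [-2.85, 2.85]. Speed limits (rad/s): [2.79, 2.79, 3.14, 3.14, 3.14, 3.14].

INTERFACE

Orientations are given as a unit quaternion [x, y, z, w].
In Python, from rig import robot, cams, ticket gives the robot as it stands. The module is installed in compiled form; this text tells all that it offers.
- The arm moves only by the shell command python3 -m crank 'ROWS' [FORCE]. ROWS is JSON, a list of rows, each a list of 7 numbers: the shift along the tool's x, y, z in cm, then the turn, a rotation vector about the tool's x, y, z in rad, then the closure, from 0 (fully open) to 1 (shut). A call has 1 to 5 rows; each row shifts and turns the commanded pose from where the row before left it, along the tool's axes as they then stand; what a row does not reach is not made up. A row lasts 1/8 s, in which the tool goes at most 62.5 mm and 10.7 degrees, less where a joint would pass 70% of its speed; a pose out of reach is approached as far as the arm can. A call is refused whole if a number of a shift passes 6.25 or a number of a turn 0.188, either way. A call with a gripper value outside its range is refused whole. The fingers move at their own pace and stop on an object; FORCE is the grip in N (left out, the last holds). Time passes only in rows, so rows that do not move let the fingers close. It gives the time, the measured TCP pose, the force, the opening and the grip force at its end, in the units of the state.
- robot.get_obs(): the state, without advancing time (a new reading comes with each control period).
- cams.camera(name): name is "side" or "top" or "wrist"; returns the picture (420x560x3 uint8, red, green, blue); there is no depth.
- cams.camera_info(name): a dict with "intrinsics" (3x3 intrinsics, pixels), "pose" (4x4, takes a point from camera to world coordinates). Camera axes: x right, y down, z forward; pixel columns grow to the right and rows downward; lengths in m; the calibration is good to about 2 mm. A picture is of the moment at which its call begins: read the wrist's pose just before it. camera_info takes no time and is no camera call; for the wrist camera it gives the pose at the moment of the call.
- ticket.hand_in(): hands the job in; it is judged then, once.
The state is a dict: "time": time; "q": joint angles; "joint_velocities": joint speeds; "joint_torque": joint torques, N m; "position": TCP position; "tool_rot": TCP orientation; "ft_force": force on the tool from outside, world axes, zero at the start; "moment": the same for the moment, N m; "grip_width": finger opening in m; "grip_force": force on a finger pad.
Only numpy, scipy, OpenCV 4.12 (cv2) and the standard library are available. Lean on these libraries where they do the work, as an engineer would, in place of code of your own. Each camera call takes 0.05 s, during which the arm holds its last target. There are 200 camera calls.

TASK

The six steel grinding balls are clean and the ultrasonic bath has been drained: lift their basket out of the bath by its hinged bail, stand it on the bare bench and let go. Then fold the bail back, take the basket again by its two side walls and tip all six balls over its chute lip through the funnel into the mill jar. Stand the empty basket upright on the bare bench; the jar must stay standing where it is with the funnel seated in its neck, and the marker, beaker, timer, tweezers and vial standing around must be left alone.

Things in the scene. Friction and masses are not known exactly. Their poses are not given: they have to be found in the camera images.
- bath: Small drained ultrasonic bath, fixed, bare steel housing with a grey front, about 178 long (x) x 94 wide (y) x 95 high with an open tank 124 (x) x 70 (y) inside; rim 95 above the bench, tank floor 30 above the bench. Origin on the bench under the centre of the tank; its -x side carries the control panel. The middle of the bench between bath and jar (x 0.45 to 0.67, y -0.09 to 0.09 m) is clear.
- basket: Perforated steel basket, 0.2 kg, 104 x 54 (y) x 44: two flat parallel side walls 54 apart outside, 2.5 thick. Origin on its flat underside, z up, +x to its back. Floor 3 thick from x = -10 to the back wall at +36; a 27 degree chute rises from x = -10 to the open lip at x = -68. Ears at x = 2 rise to 58, the bail pivots between them. In the bath the tank walls stand 8 mm from its sides.
- bail (a joint): Hinge of the bail, a stiff wire loop pivoted at x = 2, z = 52 of the basket, axis y; slightly stiff (0.012 Nm), it stays where it is put; a finger swings it. 0 = standing straight up, positive = folded back towards the basket's back (+x); stop at 1.5 rad (folded flat over the back wall).
- bail_grip (a point): Middle of the bail's black grip sleeve, 10 in diameter and 26 long, lying along the basket's y, 60 from the hinge; pinch it from above across the basket's x. The bail's wires are 42 apart outside.
- basket_lip (a point): Middle of the chute's lip edge, at x = -68, z = 33 of the basket; the opening is 49 wide.
- jar: Loose white plastic mill jar, about 0.7 kg, 104 high, body 82 in diameter up to 66 high, neck 55 outside and 45 inside; inner floor 8 above the underside. Origin at the centre of its underside, z up.
- funnel: Loose steel powder funnel, 0.12 kg, 98 high, mouth 124 in diameter, stem 38 outside and 33 inside, standing with its stem in the jar's neck. Origin at the centre of the stem's lower end, z up.
- funnel_rim (a point): Centre of the funnel's mouth, at the height of its rim (98 above the stem's end).
- ball_0: Loose steel grinding ball, 15 in diameter, 14 g; origin at its centre. They roll out of the basket when it is tipped forward by about 45 to 60 degrees.
- ball_1: Loose steel grinding ball, 15 in diameter, 14 g; origin at its centre. They roll out of the basket when it is tipped forward by about 45 to 60 degrees.
- ball_2: Loose steel grinding ball, 15 in diameter, 14 g; origin at its centre. They roll out of the basket when it is tipped forward by about 45 to 60 degrees.
- ball_3: Loose steel grinding ball, 15 in diameter, 14 g; origin at its centre. They roll out of the basket when it is tipped forward by about 45 to 60 degrees.
- ball_4: Loose steel grinding ball, 15 in diameter, 14 g; origin at its centre. They roll out of the basket when it is tipped forward by about 45 to 60 degrees.
- ball_5: Loose steel grinding ball, 15 in diameter, 14 g; origin at its centre. They roll out of the basket when it is tipped forward by about 45 to 60 degrees.
- marker: Marker pen, 17 x 133 x 19, lying; origin under its middle. Loose bystander.
- beaker: Empty clear beaker, 54 in diameter, 70 high; origin under its middle. Loose bystander.
- timer: White lab timer, 62 x 66 x 16; origin under its middle. Loose bystander.
- tweezers: Steel tweezers, 16 x 125 x 8, lying; origin under the middle. Loose bystander.
- vial_0: Small capped vial, 28 in diameter, 59 high; origin under its middle. Loose bystander.

How it is judged:
On the way, in this order (a step that is already met when the one before it is completed fails the run):
1. the basket is lifted clear of the bath, held by the grip of its bail (height (world z) of basket above 0.098 m and distance between the grasp point and bail_grip below 0.04 m and contact force between the fingers and basket above 0.5 N), for 0.1 s.
2. the basket stands upright on the bare bench, let go (height (world z) of basket below 0.004 m and angle between basket's own z axis and vertical below 0.08 rad and contact force between the fingers and basket below 0.3 N and linear speed of basket below 0.03 m/s), for 0.2 s.
3. the basket, held between its side walls with the bail folded back, is tipped with its lip over the funnel's mouth (angle between basket's own z axis and vertical above 0.6 rad and horizontal distance between basket_lip and funnel_rim below 0.06 m and z of the grasp point in the frame of basket below 0.045 m and contact force between the fingers and basket above 1 N and y of the grasp point in the frame of basket between -0.02 and 0.02 m and value of joint bail above 0.8 rad), for 0.2 s.
At the end, for the whole second after the job is handed in: All six balls inside the jar's body (within 36 mm of its axis, below 62 mm); jar upright, within 30 mm of its start, funnel seated in its neck (12 mm, 0.15 rad); basket upright on the bench (underside below 4 mm, tilt under 0.08 rad); all at rest and released (horizontal distance between each of ball_0, ball_1, ball_2, ball_3, ball_4, ball_5 and jar below 0.036 m and z of ball_0 in the frame of jar between 0.005 and 0.062 m and z of ball_1 in the frame of jar between 0.005 and 0.062 m and z of ball_2 in the frame of jar between 0.005 and 0.062 m and z of ball_3 in the frame of jar between 0.005 and 0.062 m and z of ball_4 in the frame of jar between 0.005 and 0.062 m and z of ball_5 in the frame of jar between 0.005 and 0.062 m and angle between jar's own z axis and vertical below 0.1 rad and distance of jar from where it was at the start of the episode below 0.03 m and horizontal distance between funnel and jar below 0.012 m and angle between funnel's own z axis and vertical below 0.15 rad and z of funnel in the frame of jar below 0.085 m and height (world z) of basket below 0.004 m and angle between basket's own z axis and vertical below 0.08 rad and linear speed of each of basket, jar, funnel below 0.03 m/s); the robot touches nothing.
It fails at once if the jar is tipped or the funnel knocked out of its neck (angle between jar's own z axis and vertical above 0.3 rad or angle between funnel's own z axis and vertical above 0.4 rad).
It fails at once if a bystander (marker, beaker, timer, tweezers or vial) is moved more than 30 mm (distance of any of marker, beaker, timer, tweezers, vial_0 from where it was at the start of the episode above 0.03 m).
It also fails if it takes over 72 s, if anything falls off the work surface, if the arm or the gripper's body presses on something with over 40 N, if the wrist force passes 120 N, or if a joint passes its speed limit or range.

## Working session

There is one attempt and no reset: what is moved stays moved. The work goes in short steps, Python scripts to look and compute and a shell command to move; the robot and the scene stay as the last step left them, time stands still between calls to the robot, and variables do not carry over. Pictures are saved under pics/ and viewed, at most 10 in all, crops included, and the job is handed in when it is done.

```bash
mkdir -p pics; cat > h.py <<'E'
import numpy as np,cv2
from rig import robot,cams,ticket
from scipy.spatial.transform import Rotation as R
def snap(n,f):
    i=cams.camera_info(n); im=cams.camera(n); cv2.imwrite(f'pics/{f}.png',im[:,:,::-1]); np.savez(f'pics/{f}.npz',K=i['intrinsics'],P=i['pose']); return im,i
def load(f):
    d=np.load(f'pics/{f}.npz'); return d['K'],d['P']
def ray(f,u,v):
    K,P=load(f); d=P[:3,:3]@np.linalg.solve(K,[u,v,1.]); return P[:3,3],d/np.linalg.norm(d)
def plane(f,u,v,z):
    o,d=ray(f,u,v); return o+d*(z-o[2])/d[2]
def tri(a,b):
    o1,d1=ray(*a);o2,d2=ray(*b)
    s=np.linalg.lstsq(np.c_[d1,-d2],o2-o1,rcond=None)[0]
    p,q=o1+d1*s[0],o2+d2*s[1]; return (p+q)/2,np.linalg.norm(p-q)
def proj(f,p):
    K,P=load(f); c=P[:3,:3].T@(np.array(p)-P[:3,3]); u=K@c; return u[:2]/u[2]
def st():
    o=robot.get_obs(); r=R.from_quat(o['tool_rot']); print(o['time'],np.round(o['position'],4),'\n',np.round(r.as_matrix(),3),'w',o['grip_width'],o['grip_force'],np.round(o['ft_force'],1),np.round(o['q'],2)); return o,r
E
python3 - <<'E'
from h import *
for n in('top','side'):
    im,i=snap(n,n+'0'); print(n,np.round(i['pose'],3).tolist(),i['intrinsics'][0,0])
a=cv2.imread('pics/top0.png');b=cv2.imread('pics/side0.png')
st()
E
```

```text
top [[0.029, -0.993, 0.111, 0.387], [-0.999, -0.03, -0.015, 0.02], [0.018, -0.111, -0.994, 1.664], [0.0, 0.0, 0.0, 1.0]] 496.65025492933296
side [[0.232, -0.693, 0.682, -0.724], [-0.973, -0.162, 0.166, -0.301], [-0.004, -0.702, -0.712, 1.455], [0.0, 0.0, 0.0, 1.0]] 537.8031980993716
0.1 [0.1945 0.5934 0.2914] 
 [[-0.95   0.312 -0.001]
 [ 0.312  0.95  -0.002]
 [ 0.    -0.002 -1.   ]] w 0.08679932745077402 0.0 [ 0.5 -0.1  0.4] [ 1.08  0.53  1.43  0.    1.18 -0.18]
```

View pics/top0.png

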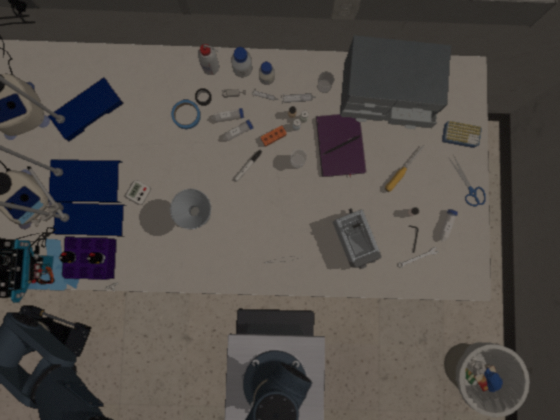

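View pics/side0.png

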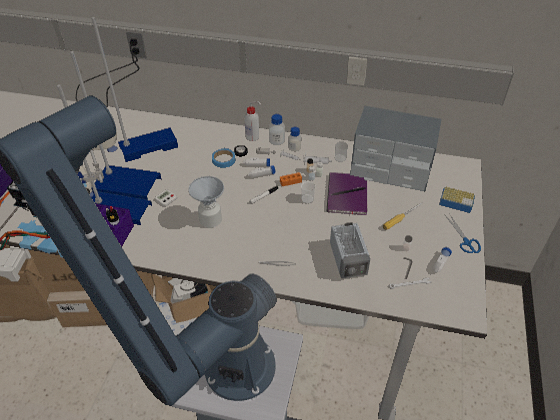

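Top view: the bath with its basket is near (357,238) and the funnel mouth near (190,209). The marker is at (248,165), beaker (298,159), timer (139,192), tweezers (282,260) and vial (414,211). The side view shows the same: funnel (207,190), bath (350,250). Next I'll enlarge the two.

```bash
python3 - <<'E'
from h import *
a=cv2.imread('pics/top0.png');b=cv2.imread('pics/side0.png')
def cr(im,x,y,w,h,s): return cv2.resize(im[y:y+h,x:x+w],None,fx=s,fy=s,interpolation=cv2.INTER_CUBIC)
A=cv2.convertScaleAbs(cr(a,325,195,66,75,6),alpha=1.6);B=cr(b,320,210,66,75,6)
cv2.imwrite('pics/z0.png',np.hstack([A,B]))
for p in[(357,238),(190,209),(139,192),(414,211),(282,260)]: print(p,plane('top0',*p,.09 if p[0] in(357,190) else 0).round(3))
# funnel rim ellipse top
E
```

```text
(357, 238) [ 0.47  -0.247  0.09 ]
(190, 209) [0.546 0.286 0.09 ]
(139, 192) [0.608 0.475 0.   ]
(414, 211) [ 0.572 -0.455  0.   ]
(282, 260) [ 0.394 -0.012  0.   ]
```

View pics/z0.png

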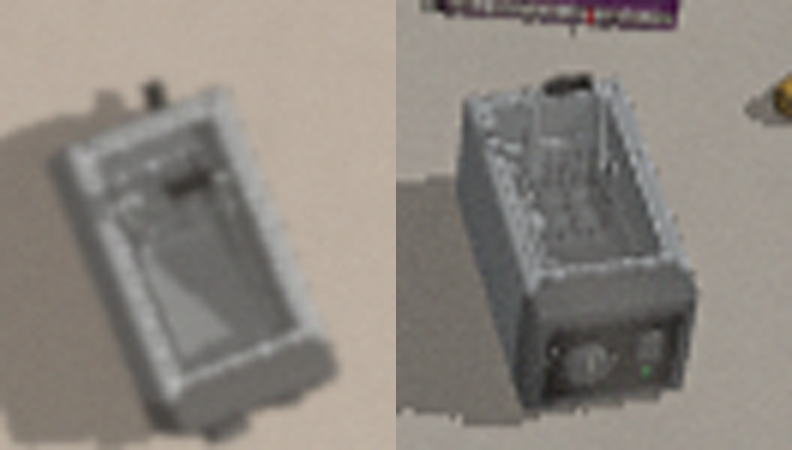

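Left (top view): grip sleeve at full-image pixel (356,225). Right (side view): sleeve at (348.7,224). The panel end faces the robot. Next: measure grip, bath yaw and funnel rim.

```bash
cat >> h.py <<'E'
def go(p,yaz=None,Rt=None,cmd=None):
    # print tool-frame shift (cm) and rotvec to reach grasp-down pose with tool y azimuth (deg)
    o=robot.get_obs() ; r=R.from_quat(o['tool_rot']); q=np.array(o['position'])
    if Rt is None:
        c,s=np.cos(np.radians(yaz)),np.sin(np.radians(yaz)); Rt=np.array([[-s,c,0],[c,s,0],[0,0,-1.]]).copy()
        Rt[:,0]=np.cross(Rt[:,1],Rt[:,2])
    m=r.as_matrix(); print('shift cm (tool)',np.round(m.T@(np.array(p)-q)*100,2),'turn',np.round(R.from_matrix(m.T@Rt).as_rotvec(),3))
E
python3 - <<'E'
from h import *
g,e=tri(('top0',356.2,225),('side0',348.7,224.2)); print('grip',g.round(4),e)
c=lambda x,y:(x/6+325,y/6+195)
# inner tank corners/top rim outer on z=.095
for n,p in dict(BL=(62,160),TR=(230,92),BR=(325,335),BLn=(170,400)).items(): print(n,plane('top0',*c(*p),.095).round(3))
a=cv2.imread('pics/top0.png');b=cv2.imread('pics/side0.png')
for nm,im,(x,y,w,h) in(('top0',a,(160,180,70,60)),('side0',b,(175,165,70,70))):
    cv2.imwrite('pics/f_%s.png'%nm,cv2.resize(im[y:y+h,x:x+w],None,fx=5,fy=5,interpolation=cv2.INTER_CUBIC))
A=cv2.imread('pics/f_top0.png');B=cv2.imread('pics/f_side0.png');A=cv2.copyMakeBorder(cv2.convertScaleAbs(A,alpha=1.5),0,50,0,0,0)
cv2.imwrite('pics/z1.png',np.hstack([A,B]))
E
```

```text
grip [ 0.5071 -0.2351  0.1408] 0.0003268444495701329
BL [ 0.519 -0.176  0.095]
TR [ 0.558 -0.265  0.095]
BR [ 0.431 -0.317  0.095]
BLn [ 0.395 -0.235  0.095]
```

View pics/z1.png

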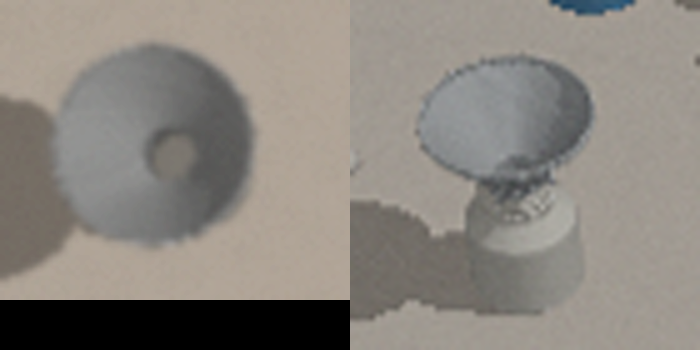

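Rim ellipse centre: (190.6,208.8) in the top view, (206,188.6) in the side view. Jar stands underneath.

```bash
python3 - <<'E'
from h import *
g,e=tri(('top0',190.6,208.8),('side0',206,188.6)); print('rim',g.round(4),e)
go((.50,-.235,.30),23.5)
E
```

```text
rim [0.5392 0.2724 0.1643] 0.0009699216531778699
shift cm (tool) [-54.85 -69.2   -0.75] turn [-0.002  0.     0.844]
```

```bash
python3 -m crank '[[-3.65,-4.6,0,0,0,0,0],[-3.65,-4.6,0,0,0,0,0],[-3.65,-4.6,0,0,0,0,0],[-3.65,-4.6,0,0,0,0,0],[-3.65,-4.6,0,0,0,0,0]]' >/dev/null
python3 -m crank '[[-3.65,-4.6,0,0,0,0,0],[-3.65,-4.6,0,0,0,0,0],[-3.65,-4.6,0,0,0,0,0],[-3.65,-4.6,0,0,0,0,0],[-3.65,-4.6,0,0,0,0,0]]' >/dev/null
python3 -m crank '[[-3.65,-4.6,0,0,0,0,0],[-3.65,-4.6,0,0,0,0,0],[-3.65,-4.6,0,0,0,0,0],[-3.65,-4.6,0,0,0,0,0],[-3.65,-4.6,-0.7,0,0,0,0]]'
python3 -m crank '[[0,0,0,0,0,0.169,0],[0,0,0,0,0,0.169,0],[0,0,0,0,0,0.169,0],[0,0,0,0,0,0.169,0],[0,0,0,0,0,0.169,0]]' ; python3 - <<'E'
from h import *
st(); im,i=snap('wrist','w0'); print(np.round(i['pose'],3)); go((.507,-.235,.30),23.5); print(proj('w0',(.507,-.235,.141)))
E
```

```text
time: 1.98
position: [0.4999, -0.234, 0.2985]
tool_rot: [0.158, 0.987, 0.001, -0.001]
ft_force: [0.0, -0.1, 0.2]
grip_width: 0.0874
grip_force: 0.0
time: 2.6
position: [0.4997, -0.2322, 0.2988]
tool_rot: [0.551, 0.834, 0.0, -0.001]
ft_force: [-0.4, 0.1, 0.0]
grip_width: 0.0872
grip_force: 0.0
2.6 [ 0.4997 -0.2322  0.2988] 
 [[-0.392  0.92  -0.001]
 [ 0.92   0.392  0.001]
 [ 0.001 -0.001 -1.   ]] w 0.0871816655014642 0.0 [-0.4  0.1  0. ] [-0.64  0.42  1.61 -0.    1.11 -1.04]
[[ 0.92   0.375  0.117  0.466]
 [ 0.393 -0.878 -0.274 -0.155]
 [ 0.     0.298 -0.954  0.392]
 [ 0.     0.     0.     1.   ]]
shift cm (tool) [-0.54  0.56 -0.12] turn [-0.    -0.001 -0.01 ]
[291.7732664  223.37132421]
```

View pics/w0.png

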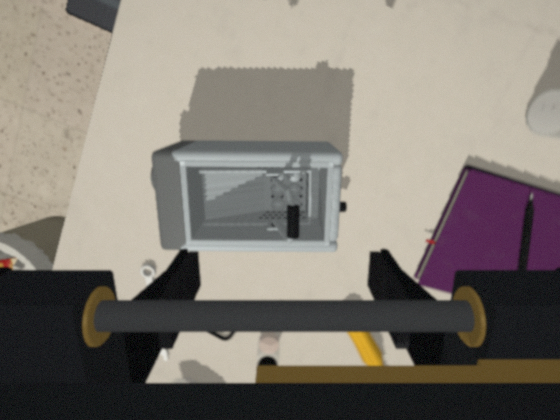

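The wrist view shows the sleeve at (293,221), within about 1 mm of the prediction and vertical in the picture, so position and yaw are both good. Descend and grip.

```bash
python3 -m crank '[[-0.5,0.6,2.7,0,0,0,0],[0,0,4,0,0,0,0],[0,0,3,0,0,0,0],[0,0,1,0,0,0,0],[0,0,0,0,0,0,0]]' 
python3 -m crank '[[0,0,0,0,0,0,1],[0,0,0,0,0,0,1],[0,0,0,0,0,0,1],[0,0,0,0,0,0,1],[0,0,0,0,0,0,1]]' 35;python3 -m crank '[[0,0,0,0,0,0,1],[0,0,0,0,0,0,1],[0,0,-0.5,0,0,0,1],[0,0,-0.8,0,0,0,1],[0,0,0,0,0,0,1]]'
```

```text
time: 3.28
position: [0.5074, -0.2345, 0.1919]
tool_rot: [0.548, 0.836, 0.0, -0.001]
ft_force: [0.5, -0.2, 0.5]
grip_width: 0.0872
grip_force: 0.0
time: 3.9
position: [0.5075, -0.2346, 0.1924]
tool_rot: [0.549, 0.836, -0.0, 0.0]
ft_force: [0.3, -0.3, -0.0]
grip_width: 0.0451
grip_force: 0.0
time: 4.53
position: [0.5076, -0.2346, 0.2057]
tool_rot: [0.549, 0.836, -0.0, 0.0]
ft_force: [0.5, -0.1, -4.3]
grip_width: 0.009
grip_force: 35.0
```

```bash
python3 -m crank '[[0,0,-1,0,0,0,1],[0,0,-1.5,0,0,0,1],[0,0,-1.5,0,0,0,1],[0,0,-1.5,0,0,0,1],[0,0,-1.5,0,0,0,1]]';python3 -m crank '[[0,0,-1.5,0,0,0,1],[0,0,-1.5,0,0,0,1],[0,0,-1.5,0,0,0,1],[0,0,-1.0,0,0,0,1],[0,0,0,0,0,0,1]]'
python3 - <<'E'
from h import *
snap('wrist','w1');im,_=snap('side','s1'); go((.55,0,.33),-66.5)
go((.55,0,.33),-90)
a=cv2.imread('pics/s1.png')[150:300,300:460]; b=cv2.imread('pics/w1.png')[100:400]
cv2.imwrite('pics/z2.png',np.hstack([cv2.resize(a,(320,300),interpolation=cv2.INTER_CUBIC),b[:,80:540]]))
E
```

```text
time: 5.15
position: [0.5075, -0.2345, 0.2766]
tool_rot: [0.549, 0.836, -0.0, 0.0]
ft_force: [-0.2, 0.3, -3.7]
grip_width: 0.0085
grip_force: 35.0
time: 5.78
position: [0.5078, -0.2348, 0.3312]
tool_rot: [0.549, 0.836, -0.0, 0.001]
ft_force: [0.7, -1.0, -2.7]
grip_width: 0.0088
grip_force: 35.0
shift cm (tool) [19.8  13.25  0.  ] turn [-1.00e-03 -0.00e+00  1.57e+00]
shift cm (tool) [19.8  13.25  0.  ] turn [-1.00e-03 -0.00e+00  1.98e+00]
```

View pics/z2.png

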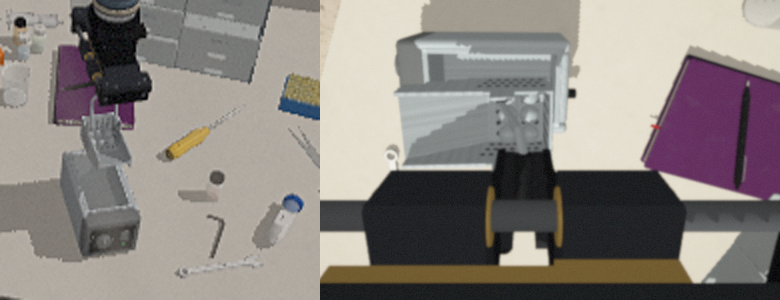

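The basket hangs level at about 0.17 with its balls inside. Carry it to the clear bench and turn it to yaw -90.

```bash
python3 -m crank '[[1,0.7,0,0,0,0,1],[2,1.3,0,0,0,0,1],[2,1.3,0,0,0,0,1],[2,1.3,0,0,0,0,1],[2,1.3,0,0,0,0,1]]' >/dev/null;python3 -m crank '[[2,1.3,0,0,0,0,1],[2,1.3,0,0,0,0,1],[2,1.3,0,0,0,0,1],[2,1.3,0,0,0,0,1],[2,1.3,0,0,0,0,1]]' >/dev/null
python3 -m crank '[[1,0.5,0,0,0,0.05,1],[0,0,0,0,0,0.12,1],[0,0,0,0,0,0.14,1],[0,0,0,0,0,0.14,1],[0,0,0,0,0,0.14,1]]' >/dev/null
python3 -m crank '[[0,0,0,0,0,0.14,1],[0,0,0,0,0,0.14,1],[0,0,0,0,0,0.14,1],[0,0,0,0,0,0.14,1],[0,0,0,0,0,0.14,1]]' >/dev/null
python3 -m crank '[[0,0,0,0,0,0.14,1],[0,0,0,0,0,0.14,1],[0,0,0,0,0,0.14,1],[0,0,0,0,0,0.14,1],[0,0,0,0,0,0.13,1]]' 
python3 -m crank '[[0,0,0,0,0,0,1],[0,0,0,0,0,0,1],[0,0,2,0,0,0,1],[0,0,3,0,0,0,1],[0,0,3,0,0,0,1]]' 
python3 - <<'E'
from h import *
st();snap('wrist','w2');im,_=snap('side','s2'); go((.54,0,.17),-90)
a=cv2.imread('pics/s2.png')[130:280,200:360]; b=cv2.imread('pics/w2.png')[100:400]
cv2.imwrite('pics/z3.png',np.hstack([cv2.resize(a,(320,300),interpolation=cv2.INTER_CUBIC),b[:,80:540]]))
E
```

```text
time: 9.0
position: [0.5457, 0.0011, 0.3296]
tool_rot: [1.0, -0.002, -0.001, -0.0]
ft_force: [0.2, 1.0, -3.4]
grip_width: 0.0086
grip_force: 35.0
time: 9.62
position: [0.5464, 0.0004, 0.2497]
tool_rot: [1.0, 0.001, 0.0, 0.0]
ft_force: [0.3, 0.4, -3.1]
grip_width: 0.0088
grip_force: 35.0
9.625 [5.464e-01 4.000e-04 2.497e-01] 
 [[ 1.     0.001  0.001]
 [ 0.001 -1.    -0.   ]
 [ 0.001  0.    -1.   ]] w 0.008793860860692084 34.99690890312195 [ 0.3  0.4 -3.1] [-0.2   0.48  1.68  0.    0.99  1.37]
shift cm (tool) [-0.35  0.09  7.73] turn [-0.002  0.008  0.001]
```

View pics/z3.png

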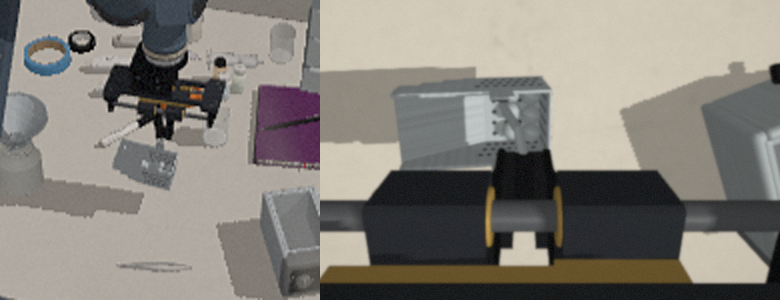

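Basket hangs nearly level above the clear bench, lip toward the funnel. Lower it.

```bash
python3 -m crank '[[0,0,2,0,0,0,1],[0,0,2,0,0,0,1],[0,0,2,0,0,0,1],[0,0,1.5,0,0,0,1],[0,0,0.5,0,0,0,1]]'; python3 -m crank '[[0,0,0.2,0,0,0,1],[0,0,0.2,0,0,0,1],[0,0,0,0,0,0,1]]';python3 -m crank '[[0,0,0.2,0,0,0,1],[0,0,0,0,0,0,1]]';python3 -m crank '[[0,0,0.2,0,0,0,1],[0,0,0,0,0,0,1]]'
```

```text
time: 10.35
position: [0.5469, 0.0007, 0.1706]
tool_rot: [1.0, -0.0, 0.0, -0.001]
ft_force: [-0.3, 3.0, 2.3]
grip_width: 0.0084
grip_force: 35.0
time: 10.72
position: [0.5475, -0.0009, 0.1694]
tool_rot: [1.0, 0.001, 0.002, 0.001]
ft_force: [-2.2, -2.8, 12.7]
grip_width: 0.0091
grip_force: 35.0
time: 10.98
position: [0.5481, -0.0015, 0.1682]
tool_rot: [1.0, 0.001, 0.003, 0.002]
ft_force: [-4.0, -4.6, 15.6]
grip_width: 0.0087
grip_force: 35.0
time: 11.22
position: [0.5484, -0.002, 0.1664]
tool_rot: [1.0, 0.001, 0.003, 0.003]
ft_force: [-4.3, -6.4, 16.5]
grip_width: 0.0088
grip_force: 35.0
```

```bash
python3 -m crank '[[0,0,-0.2,0,0,0,1],[0,0,0,0,0,0,0.85],[0,0,0,0,0,0,0.7],[0,0,0,0,0,0,0.5],[0,0,0,0,0,0,0.3]]'; python3 -m crank '[[0,0,0,0,0,0,0],[0,0,0,0,0,0,0],[0,0,-3,0,0,0,0],[0,0,-5,0,0,0,0],[0,0,-4,0,0,0,0]]'
python3 - <<'E'
from h import *
st();snap('wrist','w3');im,_=snap('side','s3')
a=cv2.imread('pics/s3.png')[170:260,230:320]; b=cv2.imread('pics/w3.png')[100:400]
cv2.imwrite('pics/z4.png',np.hstack([cv2.resize(a,(300,300),interpolation=cv2.INTER_CUBIC),b[:,60:]]))
E
```

```text
time: 11.85
position: [0.5463, 0.0004, 0.1641]
tool_rot: [1.0, -0.0, -0.0, -0.0]
ft_force: [0.3, -0.7, -0.2]
grip_width: 0.0354
grip_force: 0.0
time: 12.48
position: [0.5464, 0.0003, 0.2858]
tool_rot: [1.0, -0.0, 0.0, 0.0]
ft_force: [0.5, 0.6, -0.6]
grip_width: 0.0831
grip_force: 0.0
12.475 [5.464e-01 3.000e-04 2.858e-01] 
 [[ 1.    -0.     0.001]
 [-0.    -1.    -0.   ]
 [ 0.001  0.    -1.   ]] w 0.08310607756546785 0.0 [ 0.5  0.6 -0.6] [-0.2   0.43  1.64  0.    1.07  1.37]
```

View pics/z4.png

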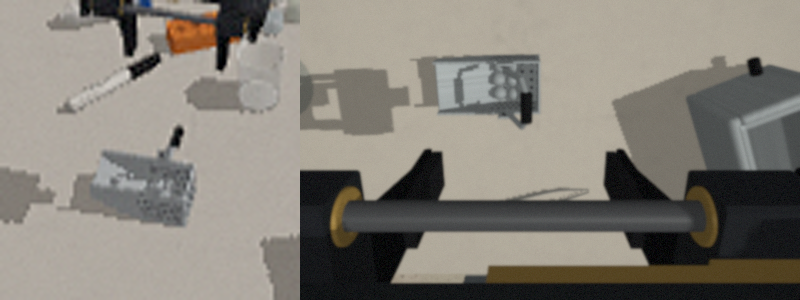

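Basket stands upright on the bench with the balls in it. The bail is up: sleeve at full pixel (287,207) in the wrist view and (283.4,211) in the side view. The back-wall top corners are at about (300,155) and (300,212).

```bash
python3 - <<'E'
from h import *
print('sleeve',tri(('w3',287,207),('side0',283.4,211.1)))
for p in[(300,155),(300,212),(194,157),(194,211)]: print(p,plane('w3',*p,.044).round(4))
print('side 44',[plane('side0',230+x*.3,170+y*.3,.044).round(4) for x,y in((196,178),(97,150))])
E
```

```text
sleeve (array([ 0.54586693, -0.00204521,  0.10962474]), np.float64(0.0017458570760108206))
(300, 155) [ 0.5779 -0.0142  0.044 ]
(300, 212) [ 0.5204 -0.015   0.044 ]
(194, 157) [0.576  0.0878 0.044 ]
(194, 211) [0.5214 0.092  0.044 ]
side 44 [array([ 0.5527, -0.0211,  0.044 ]), array([0.5686, 0.093 , 0.044 ])]
```

Basket origin is about (0.549, 0.022), yaw -90, with the bail already folded back about 0.36 rad. Fold it further with closed fingers.

```bash
python3 -m crank '[[0,-2,0,0,0,0,1],[0,-2,0,0,0,0,1],[0,0,0,0,0,0,1],[0,0,2,0,0,0,1],[0,0,2,0,0,0,1]]' 10 >/dev/null; python3 -m crank '[[0,0,2,0,0,0,1],[0,0,2,0,0,0,1],[0,0,2,0,0,0,1],[0,0,2,0,0,0,1],[0,0,0.6,0,0,0,1]]'
python3 -m crank '[[0,1.3,0,0,0,0,1],[0,1.3,0.2,0,0,0,1],[0,1.3,0.3,0,0,0,1],[0,1,0,0,0,0,1],[0,1,0,0,0,0,1]]'; python3 -m crank '[[0,1,0,0,0,0,1],[0,0,0.7,0,0,0,1],[0,0,0.7,0,0,0,1],[0,0,0.7,0,0,0,1],[0,0,0,0,0,0,1]]'
python3 -m crank '[[0,0,-2,0,0,0,1],[0,0,-4,0,0,0,1],[0,0,-5,0,0,0,0.5],[0,0,-4,0,0,0,0],[0,-3,0,0,0,0,0]]'
python3 - <<'E'
from h import *
st();snap('wrist','w5');im,_=snap('side','s5')
a=cv2.imread('pics/s5.png')[170:260,230:320]; b=cv2.imread('pics/w5.png')[100:400]
cv2.imwrite('pics/z5.png',np.hstack([cv2.resize(a,(300,300),interpolation=cv2.INTER_CUBIC),b[:,60:]]))
E
```

```text
time: 13.82
position: [0.5453, 0.0405, 0.1564]
tool_rot: [1.0, 0.0, -0.002, -0.0]
ft_force: [0.6, -0.3, -0.2]
grip_width: 0.0016
grip_force: 0.0
time: 14.45
position: [0.5462, -0.0196, 0.1534]
tool_rot: [1.0, -0.0, 0.0, -0.0]
ft_force: [0.9, -0.2, -0.4]
grip_width: 0.0003
grip_force: 0.1
time: 15.08
position: [0.5457, -0.0283, 0.1313]
tool_rot: [1.0, 0.0, -0.001, -0.0]
ft_force: [0.4, 1.0, 0.4]
grip_width: 0.0006
grip_force: 0.0
time: 15.7
position: [0.5487, 0.0001, 0.2863]
tool_rot: [1.0, -0.001, 0.005, 0.001]
ft_force: [0.2, 1.0, -0.1]
grip_width: 0.023
grip_force: 0.0
15.7 [5.487e-01 1.000e-04 2.863e-01] 
 [[ 1.    -0.003  0.009]
 [-0.003 -1.    -0.002]
 [ 0.009  0.002 -1.   ]] w 0.023014702279401333 0.0 [ 0.2  1.  -0.1] [-0.2   0.43  1.64 -0.    1.07  1.37]
```

View pics/z5.png

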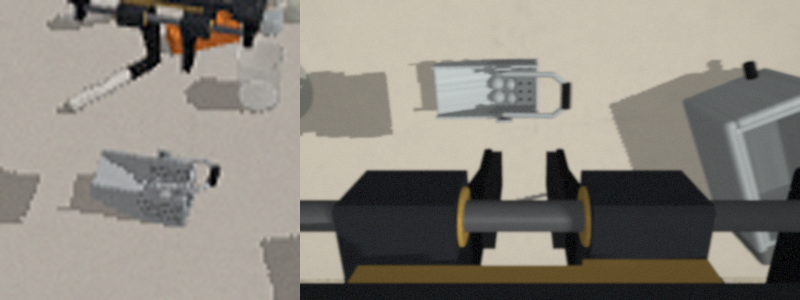

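Bail folded flat behind the back wall, with the sleeve at (566,95) in the crop. All six balls are visible around (503,90). Turn the tool and grasp the side walls.

```bash
python3 - <<'E'
from h import *
for p in[(299,160),(299,218),(194,160),(194,218)]: print(p,plane('w5',*p,.044).round(4))
go((.549,.038,.2),0)
E
python3 -m crank '[[0,0,0,0,0,-0.175,0],[0,0,0,0,0,-0.175,0],[0,0,0,0,0,-0.175,0],[0,0,0,0,0,-0.175,0],[0,0,0,0,0,-0.175,0]]' >/dev/null;python3 -m crank '[[0,0,0,0,0,-0.175,0],[0,0,0,0,0,-0.175,0],[0,0,0,0,0,-0.175,0],[0,0,0,0,0,-0.17,0],[0,0,0,0,0,0,0]]'
python3 - <<'E'
from h import *
st(); go((.549,.038,.079),0)
E
```

```text
(299, 160) [ 0.5773 -0.0141  0.044 ]
(299, 218) [ 0.5183 -0.0147  0.044 ]
(194, 160) [0.5776 0.0874 0.044 ]
(194, 218) [0.5186 0.0919 0.044 ]
shift cm (tool) [ 0.3  -3.46  8.33] turn [ 1.000e-03 -2.000e-03 -1.568e+00]
time: 17.05
position: [0.546, 0.001, 0.2817]
tool_rot: [0.708, 0.706, -0.0, -0.0]
ft_force: [-0.8, -0.5, -0.3]
grip_width: 0.0872
grip_force: 0.0
17.05 [0.546  0.001  0.2817] 
 [[ 0.003  1.    -0.001]
 [ 1.    -0.003 -0.   ]
 [-0.    -0.001 -1.   ]] w 0.08721095397732447 0.0 [-0.8 -0.5 -0.3] [-0.2   0.44  1.64 -0.    1.06 -0.2 ]
shift cm (tool) [ 3.7   0.32 20.27] turn [-0.001  0.    -0.003]
```

```bash
python3 -m crank '[[3.7,0.2,0,0,0,0,0],[0,0,5,0,0,0,0],[0,0,5,0,0,0,0],[0,0,5,0,0,0,0],[0,0,3,0,0,0,0]]'; python3 -m crank '[[0,0,1.2,0,0,0,0],[0,0,1.1,0,0,0,0],[0,0,0,0,0,0,0.3],[0,0,0,0,0,0,0.5],[0,0,0,0,0,0,0.7]]' 45;python3 -m crank '[[0,0,0,0,0,0,1],[0,0,0,0,0,0,1],[0,0,0,0,0,0,1],[0,0,0,0,0,0,1]]'
```

```text
time: 17.68
position: [0.5472, 0.0382, 0.0996]
tool_rot: [0.709, 0.706, -0.001, -0.001]
ft_force: [-0.4, 0.1, -0.2]
grip_width: 0.0871
grip_force: 0.0
time: 18.3
position: [0.5489, 0.0382, 0.0802]
tool_rot: [0.707, 0.707, 0.001, 0.001]
ft_force: [0.0, -0.6, 0.0]
grip_width: 0.0651
grip_force: 0.0
time: 18.8
position: [0.5479, 0.0384, 0.0798]
tool_rot: [0.707, 0.707, -0.0, -0.0]
ft_force: [-2.4, 0.9, 5.5]
grip_width: 0.0536
grip_force: 44.9
```

Gripped at 53.6 mm. Lift and carry over to the funnel, then tilt about the lip.

```bash
python3 -m crank '[[0,0,-1,0,0,0,1],[0,0,-2,0,0,0,1],[0,0,-3,0,0,0,1],[0,0,-3,0,0,0,1],[0,0,-3,0,0,0,1]]';python3 -m crank '[[0,0,-3,0,0,0,1],[0,0,-2.5,0,0,0,1],[0,0,-1.5,0,0,0,1],[1,0,0,0,0,0,1],[2,-0.2,0,0,0,0,1]]';python3 -m crank '[[2.3,-0.3,0,0,0,0,1],[2.3,-0.3,0,0,0,0,1],[2.3,0,0,0,0,0,1],[2.3,0,0,0,0,0,1],[1.5,0,0,0,0,0,1]]';python3 -m crank '[[0.8,0,0,0,0,0,1],[0,0,0,0,0,0,1]]'
python3 - <<'E'
from h import *
st();go((.539,.183,.27),0); snap('wrist','w6');snap('side','s6')
a=cv2.imread('pics/s6.png')[130:250,160:300]; b=cv2.imread('pics/w6.png')
cv2.imwrite('pics/z6.png',np.hstack([cv2.resize(a,(420,360),interpolation=cv2.INTER_CUBIC),cv2.resize(b,(380,360))]))
E
```

```text
time: 19.42
position: [0.5481, 0.0383, 0.2001]
tool_rot: [0.708, 0.707, -0.0, -0.0]
ft_force: [0.4, 1.2, -3.4]
grip_width: 0.0534
grip_force: 44.9
time: 20.05
position: [0.5458, 0.0689, 0.2682]
tool_rot: [0.708, 0.706, -0.001, -0.001]
ft_force: [-0.4, 0.3, -3.7]
grip_width: 0.0537
grip_force: 44.9
time: 20.68
position: [0.5392, 0.1774, 0.2678]
tool_rot: [0.707, 0.707, -0.001, -0.001]
ft_force: [0.6, 1.2, -3.0]
grip_width: 0.0537
grip_force: 44.9
time: 20.92
position: [0.5402, 0.1837, 0.2689]
tool_rot: [0.707, 0.707, -0.0, -0.0]
ft_force: [-0.5, 0.3, -3.5]
grip_width: 0.0536
grip_force: 44.9
20.925 [0.5402 0.1837 0.2689] 
 [[-0.     1.    -0.001]
 [ 1.     0.    -0.   ]
 [-0.    -0.001 -1.   ]] w 0.05358768365669311 44.926137662782395 [-0.5  0.3 -3.5] [ 0.13  0.48  1.6  -0.    1.06  0.13]
shift cm (tool) [-0.07 -0.12 -0.11] turn [-0.001  0.     0.   ]
```

View pics/z6.png

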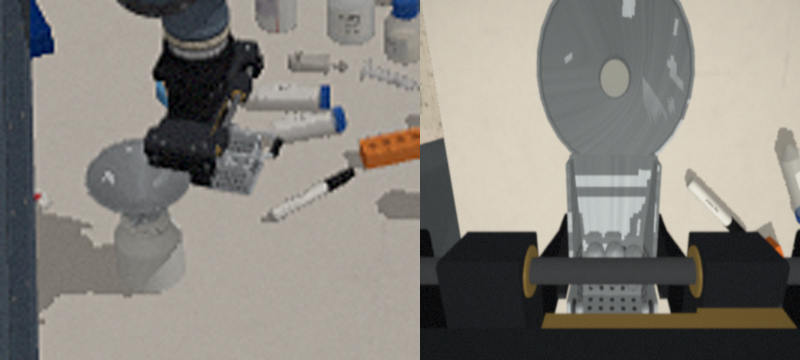

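Lip and funnel axis line up (both near column 615), and the lip sits at the near side of the mouth. Tip it.

```bash
python3 -m crank '[[0.75,0,-0.73,0,-0.15,0,1],[0.87,0,0.06,0,-0.15,0,1],[0.99,0,0.03,0,-0.15,0,1],[1.1,0,0,0,-0.15,0,1],[0,0,0,0,0,0,1]]'; python3 - <<'E'
from h import *
o,r=st(); p=np.array(o['position'])+r.apply([.052,0,.0465]); print('lip',p.round(4))
E
```

```text
time: 21.65
position: [0.5401, 0.22, 0.2647]
tool_rot: [0.675, 0.676, -0.209, 0.208]
ft_force: [0.7, -0.3, -3.5]
grip_width: 0.0538
grip_force: 44.9
21.65 [0.5401 0.22   0.2647] 
 [[-0.002  1.    -0.002]
 [ 0.826  0.001 -0.563]
 [-0.563 -0.003 -0.826]] w 0.053761102044534145 44.9262630557115 [ 0.7 -0.3 -3.5] [ 0.41  0.63  1.44 -0.56  1.37  0.6 ]
lip [0.5399 0.2368 0.197 ]
```

```bash
python3 -m crank '[[0.38,0,-0.37,0,-0.075,0,1],[0.38,0,-0.37,0,-0.075,0,1],[0.38,0,-0.37,0,-0.075,0,1],[0.38,0,-0.37,0,-0.075,0,1],[0,0,0,0,0,0,1]]';python3 -m crank '[[0,0,0,0,0,0,1],[0,0,0,0,0,0,1],[0.38,0,-0.37,0,-0.075,0,1],[0.38,0,-0.37,0,-0.075,0,1],[0,0,0,0,0,0,1]]'; python3 -m crank '[[0,0,0,0,0,0,1],[0.38,0,-0.37,0,-0.075,0,1],[0.38,0,-0.37,0,-0.075,0,1],[0,0,0,0,0,0,1],[0,0,0,0,0,0,1]]'
python3 - <<'E'
from h import *
o,r=st(); p=np.array(o['position'])+r.apply([.052,0,.0465]); print('lip',p.round(4))
snap('wrist','w7');snap('side','s7')
a=cv2.imread('pics/s7.png')[130:250,160:300]; b=cv2.imread('pics/w7.png')
cv2.imwrite('pics/z7.png',np.hstack([cv2.resize(a,(420,360),interpolation=cv2.INTER_CUBIC),cv2.resize(b,(380,360))]))
E
```

```text
time: 22.28
position: [0.5409, 0.2391, 0.2675]
tool_rot: [0.638, 0.637, -0.307, 0.306]
ft_force: [-0.0, 0.4, -2.9]
grip_width: 0.0535
grip_force: 44.9
time: 22.9
position: [0.5404, 0.2503, 0.2653]
tool_rot: [0.612, 0.612, -0.355, 0.354]
ft_force: [-0.2, 0.4, -2.3]
grip_width: 0.0536
grip_force: 44.9
time: 23.52
position: [0.5408, 0.2598, 0.2635]
tool_rot: [0.585, 0.583, -0.399, 0.399]
ft_force: [0.1, 0.3, -3.5]
grip_width: 0.0538
grip_force: 44.9
23.525 [0.5408 0.2598 0.2635] 
 [[ 0.001  1.    -0.001]
 [ 0.364 -0.001 -0.931]
 [-0.931  0.001 -0.364]] w 0.053817838335341615 44.926214217361604 [ 0.1  0.3 -3.5] [ 0.57  0.86  1.28 -0.93  1.8   0.76]
lip [0.5408 0.2355 0.1981]
```

View pics/z7.png

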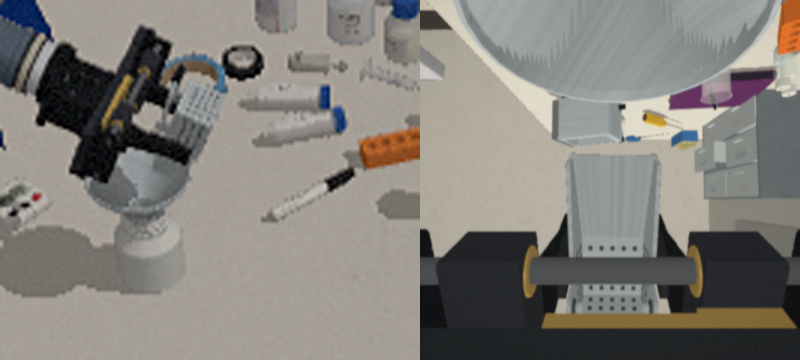

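The tipped basket shows no balls left; chute and floor are bare. Funnel and jar are still standing. Now untip and set the basket back.

```bash
python3 -m crank '[[-1.4,0,-0.55,0,0,0,1],[-1.4,0,-0.55,0,0,0,1],[-0.64,0,0.83,0,0.15,0,1],[-0.64,0,0.83,0,0.15,0,1],[-0.64,0,0.83,0,0.15,0,1]]'>/dev/null;python3 -m crank '[[-0.64,0,0.83,0,0.15,0,1],[-0.64,0,0.83,0,0.15,0,1],[-0.64,0,0.83,0,0.15,0,1],[-0.64,0,0.83,0,0.15,0,1],[-0.64,0,0.83,0,0.15,0,1]]'>/dev/null;python3 -m crank '[[-3,0,0,0,0,0,1],[-4,0,0,0,0,0,1],[-4,0,0,0,0,0,1],[-2.5,0,0,0,0,0,1],[0,0,0,0,0,0,1]]'
python3 - <<'E'
from h import *
st();go((.548,.038,.0798),0)
E
```

```text
time: 25.5
position: [0.5401, 0.0466, 0.2756]
tool_rot: [0.708, 0.706, -0.001, 0.001]
ft_force: [-0.7, 0.6, -3.7]
grip_width: 0.0533
grip_force: 44.9
25.5 [0.5401 0.0466 0.2756] 
 [[ 0.003  1.     0.   ]
 [ 1.    -0.003 -0.002]
 [-0.002  0.    -1.   ]] w 0.05328785245032831 44.92570333019714 [-0.7  0.6 -3.7] [-0.12  0.44  1.66 -0.    1.04 -0.12]
shift cm (tool) [-0.82  0.78 19.58] turn [ 0.     0.002 -0.003]
```

```bash
python3 - <<'E'
from h import *
snap('wrist','w8'); a=cv2.imread('pics/w6.png',0).astype(float); b=cv2.imread('pics/w8.png',0).astype(float)
for n,(y0,y1,x0,x1) in dict(balls=(274,300,243,335),chute=(205,260,235,330),rearfloor=(340,360,243,335)).items():
    print(n,abs(a-b)[y0:y1,x0:x1].mean().round(1))
for im in(a,b):
    print(im[274:304:4,240:340:7].astype(int))
f=[robot.get_obs()['ft_force'][2]]
print(f)
E
```

```text
balls 32.5
chute 22.0
rearfloor 10.6
[[120 123 122 121 172 120 120 119 143 173 118 123 129  99  99]
 [133 126 127 128 128 128 125 126 149 130 128 127 127 100  97]
 [177 129 116 112 123 130 113 107 127 125 129 129 127  98  96]
 [168 168 116 111 134 162 119 114 110 125 111 108 125  91  97]
 [147 111 124 121 112 117 121 130 115  86 115 109 112  80  99]
 [128 124 136 141 121 125 141 154 136 108 121 122 115  90  97]
 [122 139 152 160 138 139 156 165 145 118 126 125 129  89  90]
 [ 56  52  54  50  55  54  58  56  53  55  55  52  56  54  52]]
[[152 178 172 174 174 177 171 175 172 176 101 154 107  85  87]
 [131 178 182 182 184 180 183 183 184 185 112 176 110  88  86]
 [129 179 178 183 182 182 185 187 185 187 111 167 114  83  85]
 [119 171 176 181 149 184 162 185 184 181 112 152 112  78  86]
 [114 148 149 180  75 182  81 185 152 138 113  65 107  69  87]
 [114 120 117 118 115 118 115 118 117 114 115 107 112  78  84]
 [111 111 111 112 111 110 113 117 112 113 115 110 113  77  81]
 [ 48  51  49  50  44  51  48  49  41  46  47  43  50  42  48]]
[np.float64(-2.9315825389518566)]
```

```bash
for i in 1 2 3 4; do python3 -m crank '[[0,0,0,0,0,0,1]]' | grep ft_; done
```

```text
ft_force: [1.2, 0.6, -2.5]
ft_force: [-0.4, -0.8, -2.1]
ft_force: [-0.4, -0.3, -2.0]
ft_force: [-0.3, 0.4, -2.6]
```

The balls are gone: the image is smooth floor with holes, and the load has dropped to about 2.3 N. Place the basket.

```bash
python3 -m crank '[[-0.8,0.8,4,0,0,0,1],[0,0,5,0,0,0,1],[0,0,5,0,0,0,1],[0,0,3,0,0,0,1],[0,0,1.5,0,0,0,1]]';python3 -m crank '[[0,0,0.6,0,0,0,1],[0,0,0.3,0,0,0,1],[0,0,0.1,0,0,0,1],[0,0,0,0,0,0,1]]';python3 -m crank '[[0,0,0,0,0,0,0.3],[0,0,0,0,0,0,0.2],[0,0,0,0,0,0,0],[0,0,0,0,0,0,0],[0,0,0,0,0,0,0]]'
```

```text
time: 26.68
position: [0.5478, 0.0407, 0.0875]
tool_rot: [0.707, 0.707, -0.001, -0.001]
ft_force: [0.1, -0.5, -2.3]
grip_width: 0.0534
grip_force: 44.9
time: 27.18
position: [0.5488, 0.0405, 0.0801]
tool_rot: [0.707, 0.707, 0.0, 0.001]
ft_force: [-0.4, 0.1, -2.7]
grip_width: 0.0536
grip_force: 44.9
time: 27.8
position: [0.5483, 0.0406, 0.0793]
tool_rot: [0.707, 0.707, 0.0, 0.0]
ft_force: [0.1, 0.6, -0.0]
grip_width: 0.0855
grip_force: 0.0
```

```bash
python3 -m crank '[[0,0,-3,0,0,0,0],[0,0,-5,0,0,0,0],[0,0,-6,0,0,0,0],[0,0,-6,0,0,0,0],[-5,0,0,0,0,0,0]]'>/dev/null;python3 -m crank '[[-5,0,0,0,0,0,0],[-5,0,0,0,0,0,0],[0,0,0,0,0,0,0],[0,0,0,0,0,0,0]]'
python3 - <<'E'
from h import *
for n in('top','side'):
    im,_=snap(n,n+'9'); d=cv2.absdiff(cv2.imread(f'pics/{n}0.png'),cv2.imread(f'pics/{n}9.png')).max(2)
    m=cv2.morphologyEx((d>25).astype(np.uint8),cv2.MORPH_CLOSE,np.ones((3,3)))
    c,_,s,ce=cv2.connectedComponentsWithStats(m)
    print(n,[tuple(map(int,x)) for x in s[1:] if x[4]>3])
a=cv2.imread('pics/top0.png',0)[203:220,184:202];b=cv2.imread('pics/top9.png',0)[203:220,184:202]
print(a[::2,::2]);print(b[::2,::2])
E
```

```text
time: 28.92
position: [0.5477, -0.1092, 0.279]
tool_rot: [0.708, 0.706, -0.0, -0.001]
ft_force: [0.3, 0.7, -0.2]
grip_width: 0.0869
grip_force: 0.0
top [(178, 170, 181, 250, 16954), (83, 195, 201, 96, 4450), (170, 206, 2, 6, 7), (182, 209, 7, 10, 38), (352, 222, 9, 7, 39), (341, 229, 8, 12, 30), (349, 242, 5, 10, 14), (0, 304, 114, 116, 8506), (244, 324, 4, 5, 9), (294, 369, 26, 51, 537), (268, 377, 29, 16, 89)]
side [(0, 36, 342, 371, 44046), (247, 52, 4, 1, 4), (263, 58, 4, 2, 5), (342, 222, 11, 5, 44), (344, 229, 14, 25, 127), (334, 231, 8, 8, 33), (342, 242, 2, 6, 7), (308, 248, 2, 3, 5), (237, 273, 42, 76, 1237), (229, 283, 5, 3, 8), (217, 289, 4, 3, 7), (213, 301, 3, 2, 6), (245, 307, 3, 2, 6), (253, 307, 4, 5, 6), (220, 311, 4, 3, 7), (252, 315, 4, 4, 6), (242, 318, 6, 5, 7), (256, 344, 3, 3, 6), (256, 348, 4, 5, 10)]
[[93 91 87 85 79 75 71 66 62]
 [95 92 90 84 72 67 63 62 61]
 [96 95 90 71 60 73 73 63 60]
 [95 96 85 68 75 79 79 72 61]
 [96 94 86 67 79 80 79 74 61]
 [94 95 93 73 79 80 78 65 59]
 [95 95 94 87 77 77 72 61 58]
 [92 91 90 85 81 75 68 64 62]
 [89 87 85 83 79 74 70 67 64]]
[[106 105 101  94  86  76  72  70  70]
 [107 105  97  78  66  68  70  71  69]
 [109  95  68  61  71  83  82  74  68]
 [105  75  59  73  90  90  90  79  68]
 [ 93  65  57  81  85  77  86  74  68]
 [ 70  65  65  78  79  75  75  69  68]
 [ 66  66  67  70  73  67  66  67  67]
 [ 66  66  66  67  66  65  64  63  67]
 [ 66  65  66  66  67  66  64  65  64]]
```

Bench changes are only the arm, the shadows and the basket. The funnel picture is partly in shadow, so I'll put the wrist camera over the funnel and check down the stem.

```bash
python3 -m crank '[[0,0,-5.7,0,0,0,0],[6,0,0,0,0,0,0],[6,0,0,0,0,0,0],[6,0,0,0,0,0,0],[6,0,0,0,0,0,0]]'>/dev/null;python3 -m crank '[[6,-0.8,0,0,0,0,0],[2.9,0,0,0,0,0,0],[0,0,0,0,0.15,0,0],[0,0,0,0,0.15,0,0],[0,0,0,0,0,0,0]]'
python3 - <<'E'
from h import *
im,i=snap('wrist','w10'); print(np.round(i['pose'],3).tolist())
g=cv2.cvtColor(im,cv2.COLOR_RGB2GRAY)
K=i['intrinsics']; c=proj('w10',(.5392,.2724,.1643)); rr=K[0,0]*.062/(i['pose'][2,3]-.164); print('rim pred',c,rr)
for lo,hi,mn in((rr*.9,rr*1.1,100),(rr*.2,rr*.32,10),(5,18,8)):
    h=cv2.HoughCircles(cv2.GaussianBlur(g,(3,3),1),cv2.HOUGH_GRADIENT,1,mn,param1=80,param2=14,minRadius=int(lo),maxRadius=int(hi))
    if h is not None: print([tuple(x.round(0)) for x in h[0] if np.hypot(*(x[:2]-c))<rr*1.1][:12])
u,v=c.astype(int); s=int(rr*.34); print(g[v-s:v+s:5,u-s:u+s:5])
E
```

```text
time: 30.28
position: [0.5396, 0.2194, 0.3357]
tool_rot: [0.7, 0.699, 0.105, -0.106]
ft_force: [-0.5, -0.4, -0.6]
grip_width: 0.0867
grip_force: 0.0
[[1.0, -0.002, -0.001, 0.539], [-0.002, -1.0, -0.005, 0.272], [-0.001, 0.005, -1.0, 0.449], [0.0, 0.0, 0.0, 1.0]]
rim pred [284.80924502 207.50951621] 75.77568733729196
[(np.float32(288.0), np.float32(202.0), np.float32(73.0))]
[(np.float32(286.0), np.float32(204.0), np.float32(16.0))]
[(np.float32(288.0), np.float32(204.0), np.float32(14.0))]
[[151 155 157 161 158 160 157 153 155 152]
 [144 151 156 160 160 145 145 149 153 147]
 [144 149 152 149 127 102 101 124 131 142]
 [142 143 148 124 134 104 104 129 126 133]
 [133 137 134 134 133 126 123 134 131 117]
 [129 129 128 134 134 134 108 101 134 108]
 [125 119 119 116 134 133 100 105 117 113]
 [117 112 112 104 118 137 124 105  95 102]
 [116 113 108  98  97  94  95  97  99  98]
 [112 108 103  97  96  97 101  99  96  96]]
```

The funnel is upright (rim and stem circles concentric), the cone is clear, and balls show on the jar floor through the stem. Hand in.

```bash
python3 - <<'E'
from h import *
print(ticket.hand_in())
E
```

```text
the job is handed in; nothing more can be done
None
```

The job is handed in with no verdict returned: the balls were tipped through the funnel, the empty basket is back on the bench and the funnel is still seated, but only some of the six balls could be seen in the jar, and I viewed 11 pictures against the limit of 10.

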